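# Check the covered crate cell by pressing, then stow the tape measure

### The job

Two of the three covered cells of the tool crate already hold a tool, which shows through the windows of their covers; the third is empty. Press the cover of the empty cell all the way down with the gripper to prove that there is nothing under it, while the tape measure is still standing where you found it; then stand the teal tape measure upright in that cell, on the lowered cover, and let go.

Things in the scene. Friction and masses are not known exactly. Their poses are not given: they have to be found in the camera images.
- tape_measure: Teal tape measure, red button, standing on its narrow edge on the bench; under 0.4 kg. Origin on its underside. The case is 30 mm thick (own x), 66 mm high (z up) and reaches from y = -70 to +2 mm: grip it across x at about (-1, -34) mm. A steel tongue, at most 13 mm high, reaches to y = -83 mm. A black strap (to y = +82 mm) lies behind and touches nothing.
- crate: Plywood tool crate fixed to the bench, 192 (x) x 264 (y) mm, rim 46 mm high; origin: middle of its underside. Three cells side by side along y, each 180 (x) x 80 (y) mm inside, 86 mm apart, 6 mm walls. Each has a grey cover, 176 x 76 x 5 mm, with a red spot in its middle and a 30 x 44 mm window 55 mm to either end of it.
- cell_empty: The empty cell of that crate (which of the three changes); origin: middle of its floor, 6 mm over the bench, axes as the crate's, z up. The windows in its cover show only blue lining. The other two show a green scraper or a wooden sanding block, on which their covers rest and cannot be pressed down.
- cover (a joint): How far the empty cell's cover is pressed down, in m. At 0 its top is 37.5 mm over the cell's origin (2.5 mm under the rim); at 0.020 it is fully down on its stop, its top at 17.5 mm. It slides straight down without tilting, takes about 6 N to move and stays where it is left. It starts between 0 and 0.003.

How it is judged (in metres and radians):
On the way:
1. the empty cell's cover is pressed fully down while the tape measure is still where it stood (value of joint cover above 0.016 m and distance of tape_measure from where it was at the start of the episode below 0.03 m), for 0.2 s.
At the end, for the whole second after the job is handed in: The empty cell's cover is down (at least 16 of its 20 mm) and the tape measure stands upright (within 10 degrees) and still inside that cell, its underside on the lowered cover (10 to 27 mm over the cell's origin), its origin within 90 mm of the cell's middle along the cell and 32 mm across it (value of joint cover above 0.016 m and x of tape_measure in the frame of cell_empty between -0.09 and 0.09 m and y of tape_measure in the frame of cell_empty between -0.032 and 0.032 m and z of tape_measure in the frame of cell_empty between 0.01 and 0.027 m and angle between tape_measure's own z axis and vertical below 0.17 rad and linear speed of tape_measure below 0.02 m/s); the robot touches nothing.
It also fails if it takes over 56 s, if anything falls off the work surface, if the arm or the gripper's body presses on something with over 40 N, if the wrist force passes 120 N, or if a joint passes its speed limit or range.

### The arm

A 6-joint arm with a two-finger parallel gripper is mounted at the origin on a cart in front of the work surface, level with it; the furniture and walls round the work are solid. World frame = base frame: x ahead of the robot, y to its left, z up, the work surface at z = 0. Lengths are in mm, angles in rad, forces in N, time in s.
With the tool pointing down it reaches from about 300 to 950 mm from the base axis. Payload 3.1 kg.
Tool frame: the origin (TCP) lies midway between the tips of the shut fingers; the grasp point (between the pads) lies 19 mm behind it; z points along the fingers, y is the line along which they close (so a half turn about z gives the same grasp; the last joint's range is limited). The gripper opens to 85 mm and grips with 20 to 120 N. Pads are 22 mm wide; open, the fingers measure 114 mm over their backs; the gripper's body (76 mm by 85 mm) begins 54 mm behind the grasp point. The pads swing forward as they close: fully open they stand 13 mm farther back than shut.
Start: joints at [-1.271, 0.308, 1.634, -0, 1.2, -0.07], TCP at [225.867, -582.766, 231.272] pointing down, gripper open.
Joint ranges: [-3.06, 3.06], [-0.79, 1.96], [0.05, 2.63], [-1.19, 4.34], [0.05, 2.64], [-2.94, 2.94]. Speed limits (rad/s): [2.79, 2.79, 3.14, 3.14, 3.14, 3.14].

### API

Orientations are given as a unit quaternion [w, x, y, z].
In Python, from cell import robot, cams gives the robot as it stands.
- The arm moves only by the tool arm_command, never from a script. Its argument "steps" is a list of rows, each a list of 7 numbers: the turn, a rotation vector about the world's x, y, z each as a share of pi rad, from -1 to 1, then the shift along the world's x, y, z each as a share of 60 cm, from -1 to 1, then the gripper command: -1 is shut, 1 is fully open, values between are in proportion. In form: [[rx, ry, rz, tx, ty, tz, hand], ...]. A call has 1 to 10 rows; each row is the pose to reach, as a shift and turn from the pose commanded when the call began, turning the shorter way round; what a row does not reach only later rows make up. A row lasts 1/12 s, in which the tool goes at most 41.7 mm and 7.16 degrees, less where a joint would pass 70% of its speed; a pose out of reach is approached as far as the arm can. A call with a number of a shift or a turn outside -1 to 1 is refused whole. A call with a gripper value outside its range is refused whole. The fingers move at their own pace and stop on an object; "force" is the grip in N (left out, the last holds). Time passes only in rows, so rows that repeat a pose let the fingers close. It gives the time, the measured TCP pose, the force, the opening and the grip force at its end, in the units of the state.
- robot.get_obs(): the state, without advancing time (a new reading comes with each control period).
- cams.grab_frame(name): name is "scene" or "top" or "wrist"; returns the picture (384x512x3 uint8, blue, green, red); there is no depth.
- cams.get_calibration(name): a dict with "fx", "fy", "cx", "cy" (pixels), "xyz" and "attitude" of the camera in the world. Camera axes: x right, y down, z forward; pixel columns grow to the right and rows downward; lengths in mm; the calibration is good to about 2 mm. A picture is of the moment at which its call begins: read the wrist's pose just before it. get_calibration takes no time and is no camera call; for the wrist camera it gives the pose at the moment of the call.
- robot.hand_in(): hands the job in; it is judged then, once.
The state is a dict: "clock": time; "qpos": joint angles; "qd": joint speeds; "joint_torque": joint torques, N m; "ee_pos": TCP position; "orientation": TCP orientation; "contact_force": force on the tool from outside, world axes, zero at the start; "moment": the same for the moment, N m; "finger_gap": finger opening in mm; "gripper_force": force on a finger pad.
Only numpy, scipy, OpenCV 4.12 (cv2) and the standard library are available. Lean on these libraries where they do the work, as an engineer would, in place of code of your own. Each camera call takes 0.05 s, during which the arm holds its last target. There are 200 camera calls.

## Working session

There is one attempt and no reset: what is moved stays moved. The work goes in short steps, Python scripts to look and compute and a tool call to move; the robot and the scene stay as the last step left them, time stands still between calls to the robot, and variables do not carry over. Pictures are saved under pics/ and viewed, at most 10 in all, crops included, and the job is handed in when it is done.

Besides the shell and the picture viewer there is one more tool, called after "Request:" in YAML: its name, and indented under it one key for each argument. arm_command: Moves the arm, as the interface text tells. Shift numbers are shares of 60 cm and turn numbers shares of pi rad, none past 1 either way. Its arguments: {"type":"object","properties":{"steps":{"type":"array"},"force":{"type":"number"}},"required":["steps"]}

```bash
mkdir -p pics; ls
python3 - <<'E'
from cell import robot,cams
import cv2,numpy as np
a=cams.grab_frame("top");b=cams.grab_frame("scene")
cv2.imwrite("pics/top.png",a);cv2.imwrite("pics/scene.png",b)
for n in("top","scene","wrist"):print(cams.get_calibration(n))
o=robot.get_obs();print(o["clock"],o["ee_pos"],o["orientation"],o["contact_force"])
E
```

```text
pics
{'fx': 401.8417491633122, 'fy': 401.8417491633122, 'cx': 254.7301347165524, 'cy': 184.38619326750168, 'xyz': array([ 283.65122306, -160.19794464,  901.04007197]), 'attitude': array([-0.06036817,  0.71116589, -0.69791192,  0.05931023])}
{'fx': 489.76209350441843, 'fy': 489.76209350441843, 'cx': 258.9949975251819, 'cy': 189.9358814288383, 'xyz': array([139.88643777, 453.16285424, 790.47101184]), 'attitude': array([ 0.09321915, -0.20666157,  0.90358236, -0.3635108 ])}
{'fx': 333.90761008788655, 'fy': 333.90761008788655, 'cx': 258.28674037824885, 'cy': 192.48447072680378, 'xyz': array([ 301.84057993, -552.1100529 ,  374.03906886]), 'attitude': array([ 0.13157429,  0.81440675, -0.55780461, -0.0910158 ])}
0.1 [ 225.62894295 -582.03870673  230.14254467] [-1.07062735e-03  9.82959694e-01  1.83818065e-01 -1.09064658e-04] [-0.17997216  0.42132113 -0.399012  ]
```

View pics/top.png

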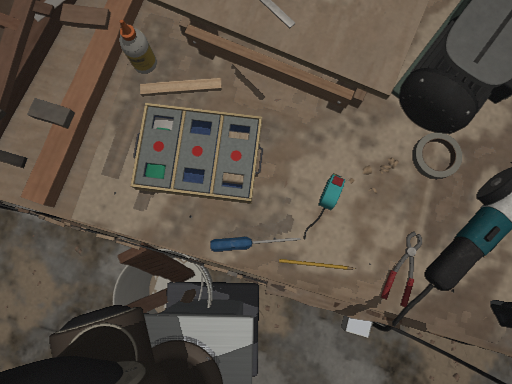

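View pics/scene.png

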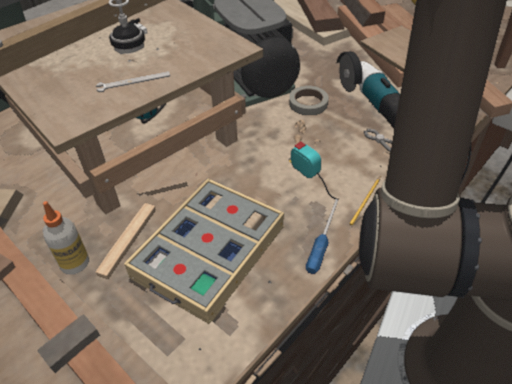

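The top view shows the crate at about (197,152). Its left cell (158,147) shows white and green, its right cell (236,156) shows wood, and its middle cell (197,151) shows only blue, so the middle one is empty. The tape measure is at about (331,190), with its strap toward the lower left. The scene view agrees.

```bash
cat > h.py <<'E'
import numpy as np,cv2
from scipy.spatial.transform import Rotation as R
def rot(q): return R.from_quat(np.roll(q,-1))
def ray(c,uv,z):
    uv=np.atleast_2d(uv).astype(float)
    d=np.c_[(uv[:,0]-c["cx"])/c["fx"],(uv[:,1]-c["cy"])/c["fy"],np.ones(len(uv))]
    d=rot(c["attitude"]).apply(d); p=np.array(c["xyz"])
    return p+d*((z-p[2])/d[:,2])[:,None]
def blobs(im,lo,hi,amin=15):
    m=cv2.inRange(cv2.cvtColor(im,cv2.COLOR_BGR2HSV),lo,hi)
    cs,_=cv2.findContours(m,cv2.RETR_EXTERNAL,cv2.CHAIN_APPROX_NONE)
    return [c for c in cs if cv2.contourArea(c)>=amin]
def cen(c): m=cv2.moments(c);return m["m10"]/m["m00"],m["m01"]/m["m00"]
E
python3 - <<'E'
from h import *
from cell import cams
np.set_printoptions(precision=1,suppress=True)
for n in("top","scene"):
    im=cv2.imread(f"pics/{n}.png");c=cams.get_calibration(n)
    for k in blobs(im,(0,150,120),(6,255,255)): 
        u=cen(k);print(n,"red",u,cv2.contourArea(k),ray(c,u,43.5)[0],ray(c,u,66)[0])
    for k in blobs(im,(78,100,60),(96,255,255),60):
        u=cen(k);print(n,"teal",u,cv2.contourArea(k),ray(c,u,66)[0],ray(c,u,33)[0],cv2.minAreaRect(k))
        b=cv2.boxPoints(cv2.minAreaRect(k));print(ray(c,b,50)[:,:2])
c=cams.get_calibration("top")
print("strap end",ray(c,(306,237),0),ray(c,(325,208),5),"table corner",ray(c,[(185,30),(360,100)],100),"crate corners",ray(c,[(146,104),(262,117),(251,199),(134,187)],46))
E
```

```text
top red (235.5901234567901, 155.31358024691357) 67.5 [ 494.2 -114.4   43.5] [ 488.7 -115.6   66. ]
top red (196.7753086419753, 150.54567901234566) 67.5 [503.4 -28.8  43.5] [497.6 -32.3  66. ]
top red (158.2299741602067, 145.8294573643411) 64.5 [512.4  56.5  43.5] [506.4  50.8  66. ]
top teal (490.8092444444444, 230.5863111111111) 937.5 [ 338.8 -647.5   66. ] [ 341.  -666.7   33. ] ((490.5, 230.00001525878906), (26.16295051574707, 40.305084228515625), 45.0)
[[ 329.7 -606. ]
 [ 391.1 -670.9]
 [ 352.5 -706.7]
 [ 292.  -641.9]]
top teal (331.25317097919833, 193.7985794013191) 328.5 [ 409.5 -318.6   66. ] [ 414.5 -324.9   33. ] ((332.413818359375, 190.96551513671875), (15.96979808807373, 30.82542610168457), 21.801406860351562)
[[ 393.1 -295.9]
 [ 455.7 -321.1]
 [ 443.3 -352.9]
 [ 380.9 -327.3]]
top teal (154.6746453900709, 170.5168439716312) 188.0 [452.3  55.1  66. ] [459.   63.6  33. ] ((154.770263671875, 170.37838745117188), (18.412687301635742, 12.987520217895508), 9.462322235107422)
[[444.7  80.3]
 [473.1  77.5]
 [467.1  37.7]
 [438.8  40.7]]
scene red (179.23713646532437, 268.7225950
[... 533 characters left out ...]
6. ] [ 420.  -328.1   33. ] ((305.7926940917969, 159.6341552734375), (33.57735824584961, 24.987802505493164), 38.65980911254883)
[[ 458.6 -295.7]
 [ 453.2 -372.7]
 [ 372.3 -330.7]
 [ 380.6 -258.7]]
scene teal (377.78426501035193, 86.12505175983436) 402.5 [ 348.8 -633.8   66. ] [ 358.3 -683.3   33. ] ((379.0552062988281, 87.20663452148438), (29.711597442626953, 22.522401809692383), 51.8427734375)
[[ 398.4 -655.8]
 [ 375.5 -740.6]
 [ 300.7 -653.1]
 [ 324.8 -575.8]]
strap end [[ 321.2 -273.7    0. ]] [[ 386.3 -315.8    5. ]] table corner [[ 756.8   -0.4  100. ]
 [ 604.4 -375.1  100. ]] crate corners [[ 607.6   88.9   46. ]
 [ 582.1 -170.8   46. ]
 [ 398.  -150.1   46. ]
 [ 419.3  102.6   46. ]]
```

Request:
arm_command:
  steps:
    - [0, 0, -0.239, 0.318, 0.433, 0, -1]
    - [0, 0, -0.239, 0.318, 0.433, 0, -1]
    - [0, 0, -0.239, 0.318, 0.433, 0, -1]
    - [0, 0, -0.239, 0.318, 0.433, 0, -1]
    - [0, 0, -0.239, 0.318, 0.433, 0, -1]
    - [0, 0, -0.239, 0.318, 0.433, 0, -1]
    - [0, 0, -0.239, 0.318, 0.433, 0, -1]
    - [0, 0, -0.239, 0.318, 0.433, 0, -1]
    - [0, 0, -0.239, 0.318, 0.433, 0, -1]
    - [0, 0, -0.239, 0.318, 0.433, 0, -1]

```text
clock: 0.93
ee_pos: [417.5, -320.9, 230.9]
orientation: [-0.0, 0.982, -0.187, -0.0]
contact_force: [-0.2, -0.8, -0.5]
finger_gap: -0.3
gripper_force: 0.0
```

Run:
```python
from cell import robot,cams
import cv2
o=robot.get_obs();print(o["clock"],o["ee_pos"],o["orientation"],o["qpos"],o["qd"],o["contact_force"])
print(cams.get_calibration("wrist"))
cv2.imwrite("pics/w1.png",cams.grab_frame("wrist"))
```

```text
0.9333 [ 417.50887954 -320.92787643  230.87310573] [-1.31892614e-04  9.82353462e-01 -1.87033402e-01 -4.05123657e-04] [-7.37924750e-01  1.19522365e-01  1.86395646e+00 -2.16550924e-04
  1.15894251e+00  1.20924115e+00] [-0.05661159  0.00712238 -0.01083367 -0.02016396 -0.00410449 -0.00748217] [-0.2320405  -0.81698875 -0.50132581]
{'fx': 333.90761008788655, 'fy': 333.90761008788655, 'cx': 258.28674037824885, 'cy': 192.48447072680378, 'xyz': array([ 493.51685   , -349.95131019,  374.67010316]), 'attitude': array([-0.09030026, -0.55493678,  0.81631016,  0.13239622])}
```

View pics/w1.png

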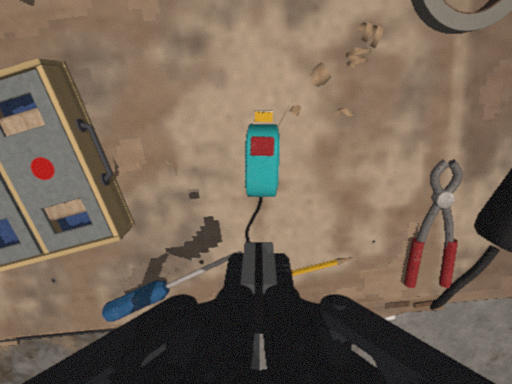

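The tape measure is upright and nearly aligned with the tool: case at columns 246–279 and rows 125–196, tongue tip at about (263,111), strap below it.

Run:
```python
from h import *
from cell import cams
np.set_printoptions(precision=1,suppress=True)
im=cv2.imread("pics/w1.png");c=cams.get_calibration("wrist")
ks=[k for k in blobs(im,(78,100,60),(96,255,255),300) if 230<cen(k)[0]<290 and cen(k)[1]<240]
for k in ks:
    b=cv2.boxPoints(cv2.minAreaRect(k));print(cv2.minAreaRect(k),b)
    w=ray(c,b,66)[:,:2];print(w,w.mean(0),"low far pts z=20:",ray(c,b,20)[:,:2])
y=blobs(im,(20,120,120),(32,255,255),40)
for k in y:
    u=cen(k)
    if u[1]<200:print("tongue",u,cv2.boundingRect(k),ray(c,(u[0],k[:,0,1].min()),12))
v=[cv2.inRange(im[r:r+1],(0,0,0),(255,255,255)) is None for r in()] 
for r in range(120,200,4):print(r,im[r,262],end=" ")
```

```text
((262.0, 160.5), (71.0, 32.0), 90.0) [[246. 125.]
 [278. 125.]
 [278. 196.]
 [246. 196.]]
[[ 461.5 -327.2]
 [ 450.7 -354.4]
 [ 386.5 -330.2]
 [ 398.1 -301.1]] [ 424.2 -328.2] low far pts z=20: [[ 456.9 -323.6]
 [ 444.4 -354.8]
 [ 370.7 -327. ]
 [ 384.  -293.6]]
tongue (262.7615283267457, 116.266139657444) (255, 111, 17, 11) [[ 463. -345.   12.]]
120 [ 40 163 212] 124 [ 94 104  94] 128 [105 108  24] 132 [133 135  38] 136 [ 99 100  79] 140 [ 51  45 153] 144 [ 45  44 147] 148 [ 44  44 146] 152 [ 46  45 142] 156 [156 158  72] 160 [156 160  44] 164 [158 163  52] 168 [162 165  53] 172 [158 165  50] 176 [164 166  57] 180 [161 164  49] 184 [151 158  54] 188 [149 154  45] 192 [136 140  43] 196 [96 99 53]
```

Request:
arm_command:
  steps:
    - [0, 0, 0.086, 0.147, 0.488, -0.2, -1]
    - [0, 0, 0.086, 0.147, 0.488, -0.2, -1]
    - [0, 0, 0.086, 0.147, 0.488, -0.2, -1]
    - [0, 0, 0.086, 0.147, 0.488, -0.2, -1]
    - [0, 0, 0.086, 0.147, 0.488, -0.2, -1]
    - [0, 0, 0.086, 0.147, 0.488, -0.2, -1]
    - [0, 0, 0.086, 0.147, 0.488, -0.2, -1]
    - [0, 0, 0.086, 0.147, 0.488, -0.2, -1]
    - [0, 0, 0.086, 0.147, 0.488, -0.2, -1]
    - [0, 0, 0.086, 0.147, 0.488, -0.2, -1]

```text
clock: 1.82
ee_pos: [504.2, -30.2, 110.1]
orientation: [0.0, 0.999, -0.055, -0.001]
contact_force: [-0.0, 0.2, -0.1]
finger_gap: -0.3
gripper_force: 0.0
```

Run:
```python
from h import *
from cell import robot,cams
np.set_printoptions(precision=1,suppress=True)
o=robot.get_obs();print(o["clock"],o["ee_pos"],o["contact_force"])
c=cams.get_calibration("wrist");im=cams.grab_frame("wrist");cv2.imwrite("pics/w2.png",im)
for k in blobs(im,(0,150,100),(6,255,255)):print(cen(k),cv2.contourArea(k),ray(c,cen(k),43.5))
```

```text
1.8167 [504.2 -30.2 110.1] [-0.   0.2 -0.1]
(129.52490647765308, 208.39240007875566) 846.5 [[513.8  56.9  43.5]]
(257.8632376395534, 207.49082934609248) 836.0 [[504.9 -29.2  43.5]]
(386.232782369146, 207.35970090515545) 847.0 [[ 495.5 -115.3   43.5]]
```

View pics/w2.png

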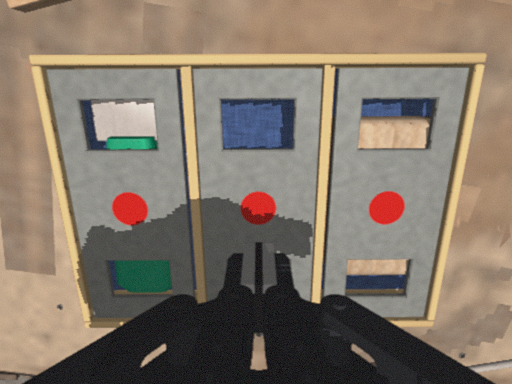

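The close view confirms that the middle cell's windows, (258,125) and below, show only blue lining. Its red spot is at (258,207), directly under the tool, so I press now.

Request:
arm_command:
  steps:
    - [0, 0, 0, 0, 0, -0.06, -1]
    - [0, 0, 0, 0, 0, -0.1, -1]
    - [0, 0, 0, 0, 0, -0.115, -1]
    - [0, 0, 0, 0, 0, -0.122, -1]
    - [0, 0, 0, 0, 0, -0.129, -1]
    - [0, 0, 0, 0, 0, -0.136, -1]
    - [0, 0, 0, 0, 0, -0.141, -1]
    - [0, 0, 0, 0, 0, -0.145, -1]
    - [0, 0, 0, 0, 0, -0.147, -1]
    - [0, 0, 0, 0, 0, -0.147, -1]

```text
clock: 2.7
ee_pos: [505.2, -31.8, 24.3]
orientation: [0.0, 0.998, -0.056, 0.0]
contact_force: [-0.2, -0.1, -0.2]
finger_gap: -0.1
gripper_force: 0.0
```

Request:
arm_command:
  steps:
    - [0, 0, 0, 0, 0, -0.002, -1]
    - [0, 0, 0, 0, 0, -0.004, -1]
    - [0, 0, 0, 0, 0, -0.006, -1]
    - [0, 0, 0, 0, 0, -0.006, -1]
    - [0, 0, 0, 0, 0, -0.006, -1]

```text
clock: 3.12
ee_pos: [505.9, -31.6, 23.3]
orientation: [0.001, 0.998, -0.055, 0.0]
contact_force: [-9.6, -1.7, 24.7]
finger_gap: -0.2
gripper_force: 12.3
```

It has reached the stop: 25 N at z = 23.3. I hold briefly, then rise.

Request:
arm_command:
  steps:
    - [0, 0, 0, 0, 0, 0, -1]
    - [0, 0, 0, 0, 0, 0, -1]
    - [0, 0, 0, 0, 0, 0, -1]
    - [0, 0, 0, 0, 0, 0.03, -1]
    - [0, 0, 0, 0, 0, 0.09, -1]
    - [0, 0, 0, 0, 0, 0.15, -1]
    - [0, 0, 0, 0, 0, 0.2, -1]
    - [0, 0, 0, 0, 0, 0.2, -1]
    - [0, 0, 0, 0, 0, 0.2, -1]

```text
clock: 3.87
ee_pos: [507.8, -30.9, 142.7]
orientation: [0.0, 0.998, -0.056, 0.004]
contact_force: [0.0, 0.6, -0.3]
finger_gap: -0.1
gripper_force: 0.0
```

Run:
```python
from h import *
from cell import robot,cams
o=robot.get_obs();print(o["clock"],o["ee_pos"],o["contact_force"])
c=cams.get_calibration("wrist");im=cams.grab_frame("wrist");cv2.imwrite("pics/w3.png",im)
for k in blobs(im,(0,150,100),(6,255,255)):print(cen(k),cv2.contourArea(k),ray(c,cen(k),43.5),ray(c,cen(k),23.5))
```

```text
3.8667 [507.84802368 -30.8741203  142.70056042] [ 4.38149462e-05  5.93854082e-01 -2.86508048e-01]
(145.5376923076923, 199.01153846153846) 650.0 [[513.83803955  56.79602045  43.5       ]] [[507.76880566  64.65022796  23.5       ]]
(369.7015503875969, 197.67260981912145) 645.0 [[ 495.57382107 -115.20070884   43.5       ]] [[ 488.0057894  -121.46089206   23.5       ]]
(257.60502692998205, 190.48803111909035) 557.0 [[511.02074364 -29.93925403  43.5       ]] [[504.7203169  -29.20271416  23.5       ]]
```

View pics/w3.png

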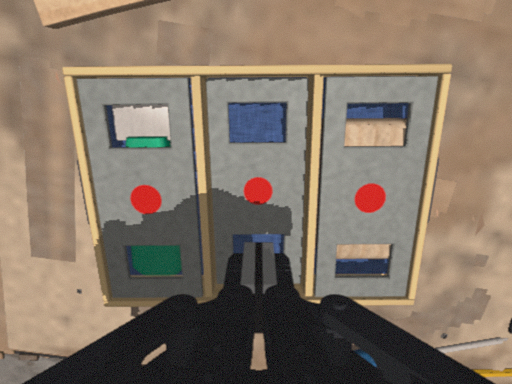

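The cover is down: its spot at (258,190), cast onto z = 23.5, gives (504.7, -29.2). Next is the tape measure.

Request:
arm_command:
  steps:
    - [0, 0, -0.086, -0.1465, -0.493, 0, 1]
    - [0, 0, -0.086, -0.1465, -0.493, 0, 1]
    - [0, 0, -0.086, -0.1465, -0.493, 0, 1]
    - [0, 0, -0.086, -0.1465, -0.493, 0, 1]
    - [0, 0, -0.086, -0.1465, -0.493, 0, 1]
    - [0, 0, -0.086, -0.1465, -0.493, 0, 1]
    - [0, 0, -0.086, -0.1465, -0.493, 0, 1]
    - [0, 0, -0.086, -0.1465, -0.493, 0, 1]
    - [0, 0, -0.086, -0.1465, -0.493, 0, 1]
    - [0, 0, -0.086, -0.1465, -0.493, 0, 1]

```text
clock: 4.75
ee_pos: [415.4, -325.9, 137.4]
orientation: [-0.001, 0.982, -0.191, -0.002]
contact_force: [0.7, 1.3, -0.8]
finger_gap: 85.3
gripper_force: 0.0
```

Run:
```python
from h import *
from cell import robot,cams
np.set_printoptions(precision=1,suppress=True)
o=robot.get_obs();print(o["clock"],o["ee_pos"],o["orientation"],o["finger_gap"])
c=cams.get_calibration("wrist");im=cams.grab_frame("wrist");cv2.imwrite("pics/w4.png",im)
for k in blobs(im,(78,100,60),(96,255,255),300):
    b=cv2.boxPoints(cv2.minAreaRect(k));print(cv2.minAreaRect(k));print(ray(c,b,66)[:,:2])
```

```text
4.75 [ 415.4 -325.9  137.4] [-0.   1.  -0.2 -0. ] 85.2940755533316
((256.0, 187.0), (98.0, 46.0), 90.0)
[[ 464.9 -327.2]
 [ 453.8 -354.7]
 [ 388.7 -329.9]
 [ 401.  -299.6]]
```

View pics/w4.png

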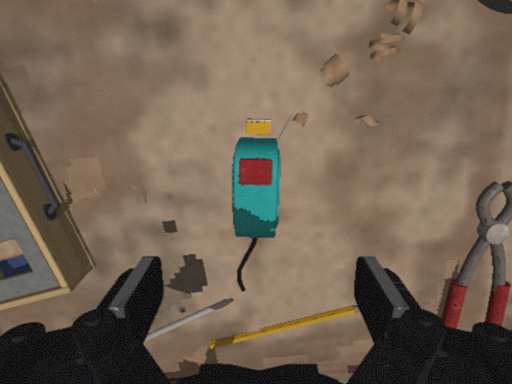

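The case is centred at column 256, between the open fingers at about columns 150 and 365. I descend and grip.

Request:
arm_command:
  steps:
    - [0, 0, 0, 0, 0, -0.05, 1]
    - [0, 0, 0, 0, 0, -0.1, 1]
    - [0, 0, 0, 0, 0, -0.15, 1]
    - [0, 0, 0, 0, 0, -0.18, 1]
    - [0, 0, 0, 0, 0, -0.1925, 1]
    - [0, 0, 0, 0, 0, -0.1925, 1]
    - [0, 0, 0, 0, 0, -0.1925, -1]
    - [0, 0, 0, 0, 0, -0.1925, -1]
    - [0, 0, 0, 0, 0, -0.1925, -1]
    - [0, 0, 0, 0, 0, -0.1925, -1]
  force: 40

```text
clock: 5.63
ee_pos: [418.0, -326.8, 25.5]
orientation: [0.001, 0.982, -0.189, 0.001]
contact_force: [-0.1, 0.0, -0.0]
finger_gap: 38.7
gripper_force: 0.0
```

Request:
arm_command:
  steps:
    - [0, 0, 0, 0, 0, 0, -1]
    - [0, 0, 0, 0, 0, 0, -1]
    - [0, 0, 0, 0, 0, 0, -1]
    - [0, 0, 0, 0, 0, 0, -1]

```text
clock: 5.97
ee_pos: [417.8, -326.8, 25.3]
orientation: [0.001, 0.982, -0.189, 0.001]
contact_force: [-0.8, 1.1, 6.5]
finger_gap: 29.7
gripper_force: 43.1
```

Gripped at 29.7 mm. Now I lift it.

Request:
arm_command:
  steps:
    - [0, 0, 0, 0, 0, 0.01, -1]
    - [0, 0, 0, 0, 0, 0.03, -1]
    - [0, 0, 0, 0, 0, 0.06, -1]
    - [0, 0, 0, 0, 0, 0.09, -1]
    - [0, 0, 0, 0, 0, 0.12, -1]
    - [0, 0, 0, 0, 0, 0.15, -1]
    - [0, 0, 0, 0, 0, 0.18, -1]
    - [0, 0, 0, 0, 0, 0.193, -1]
    - [0, 0, 0, 0, 0, 0.193, -1]
    - [0, 0, 0, 0, 0, 0.193, -1]
  force: 60

```text
clock: 6.8
ee_pos: [416.8, -325.9, 139.9]
orientation: [0.0, 0.982, -0.189, 0.0]
contact_force: [0.5, 0.8, -2.3]
finger_gap: 29.5
gripper_force: 59.4
```

Run:
```python
from h import *
from cell import robot,cams
np.set_printoptions(precision=2,suppress=True)
o=robot.get_obs();print(o["clock"],o["ee_pos"],o["orientation"],o["finger_gap"],o["contact_force"])
cv2.imwrite("pics/w5.png",cams.grab_frame("wrist"))
```

```text
6.8 [ 416.85 -325.89  139.93] [ 0.    0.98 -0.19  0.  ] 29.478819706717466 [ 0.48  0.77 -2.27]
```

View pics/w5.png

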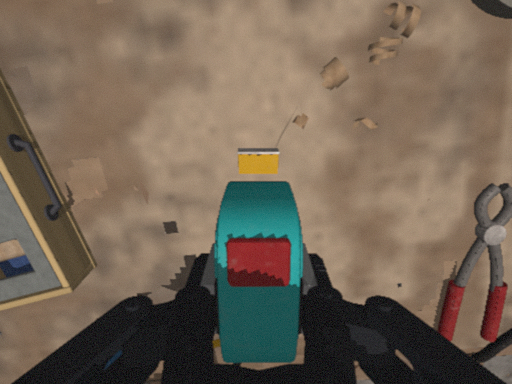

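The tape measure is held upright and clear, with the tongue ahead at (258,160). I carry it over the cell.

Request:
arm_command:
  steps:
    - [0, 0, 0.01, 0.016, 0.055, 0, -1]
    - [0, 0, 0.025, 0.04, 0.13, 0, -1]
    - [0, 0, 0.04, 0.06, 0.2, 0, -1]
    - [0, 0, 0.055, 0.08, 0.27, 0, -1]
    - [0, 0, 0.07, 0.1, 0.34, 0, -1]
    - [0, 0, 0.08, 0.12, 0.41, 0, -1]
    - [0, 0, 0.086, 0.135, 0.46, 0, -1]
    - [0, 0, 0.086, 0.1467, 0.494, 0, -1]
    - [0, 0, 0.086, 0.1467, 0.494, 0, -1]
    - [0, 0, 0.086, 0.1467, 0.494, 0, -1]

```text
clock: 7.68
ee_pos: [503.9, -28.1, 138.2]
orientation: [0.0, 0.999, -0.054, -0.002]
contact_force: [-0.4, -0.9, -2.3]
finger_gap: 29.3
gripper_force: 60.2
```

Request:
arm_command:
  steps:
    - [0, 0, 0, 0, 0, -0.03, -1]
    - [0, 0, 0, 0, 0, -0.06, -1]
    - [0, 0, 0, 0, 0, -0.09, -1]
    - [0, 0, 0, 0, 0, -0.12, -1]
    - [0, 0, 0, 0, 0, -0.135, -1]
    - [0, 0, 0, 0, 0, -0.143, -1]
    - [0, 0, 0, 0, 0, -0.148, -1]
    - [0, 0, 0, 0, 0, -0.151, -1]
    - [0, 0, 0, 0, 0, -0.151, -1]
    - [0, 0, 0, 0, 0, -0.151, -1]

```text
clock: 8.52
ee_pos: [505.8, -29.8, 50.0]
orientation: [0.0, 0.998, -0.055, 0.001]
contact_force: [-0.0, -0.4, -1.8]
finger_gap: 29.7
gripper_force: 60.3
```

Not touching yet, so I lower it in small steps.

Request:
arm_command:
  steps:
    - [0, 0, 0, 0, 0, -0.001, -1]
    - [0, 0, 0, 0, 0, -0.002, -1]
    - [0, 0, 0, 0, 0, -0.003, -1]
    - [0, 0, 0, 0, 0, -0.003, -1]
    - [0, 0, 0, 0, 0, -0.003, -1]

```text
clock: 8.93
ee_pos: [505.9, -29.6, 48.8]
orientation: [0.0, 0.998, -0.055, 0.001]
contact_force: [-2.0, 0.1, 5.0]
finger_gap: 29.1
gripper_force: 61.5
```

The tape measure has touched down (+7 N). I release it, then retreat straight up.

Request:
arm_command:
  steps:
    - [0, 0, 0, 0, 0, 0, -0.1]
    - [0, 0, 0, 0, 0, 0, 0.1]
    - [0, 0, 0, 0, 0, 0, 0.4]
    - [0, 0, 0, 0, 0, 0, 0.7]
    - [0, 0, 0, 0, 0, 0, 0.7]
    - [0, 0, 0, 0, 0, 0, 0.7]

```text
clock: 9.43
ee_pos: [504.9, -29.6, 47.3]
orientation: [-0.0, 0.998, -0.055, -0.0]
contact_force: [-0.6, 0.3, -0.0]
finger_gap: 72.6
gripper_force: 0.0
```

Request:
arm_command:
  steps:
    - [0, 0, 0, 0, 0, 0.02, 0.7]
    - [0, 0, 0, 0, 0, 0.06, 0.7]
    - [0, 0, 0, 0, 0, 0.12, 0.7]
    - [0, 0, 0, 0, 0, 0.18, 0.7]
    - [0, 0, 0, 0, 0, 0.22, 0.7]
    - [0, 0, 0, 0, 0, 0.25, 0.7]
    - [0, 0, 0, 0, 0, 0.25, 0.7]
    - [0, 0, 0, 0, 0, 0.25, 0.7]

```text
clock: 10.1
ee_pos: [506.0, -29.7, 199.3]
orientation: [0.0, 0.998, -0.055, 0.002]
contact_force: [0.5, 0.7, -1.1]
finger_gap: 72.4
gripper_force: 0.0
```

Run:
```python
from h import *
from cell import robot,cams
o=robot.get_obs();print(o["clock"],o["ee_pos"],o["contact_force"],o["finger_gap"])
a=cams.grab_frame("wrist");b=cams.grab_frame("scene")[150:350,100:320]
b=cv2.resize(b,(422,384))
cv2.imwrite("pics/w6.png",np.hstack([cv2.resize(a,(378,384)),b]))
```

```text
10.1 [506.00133563 -29.68652955 199.25882997] [ 0.46821678  0.66444957 -1.09384791] 72.36256065705712
```

View pics/w6.png

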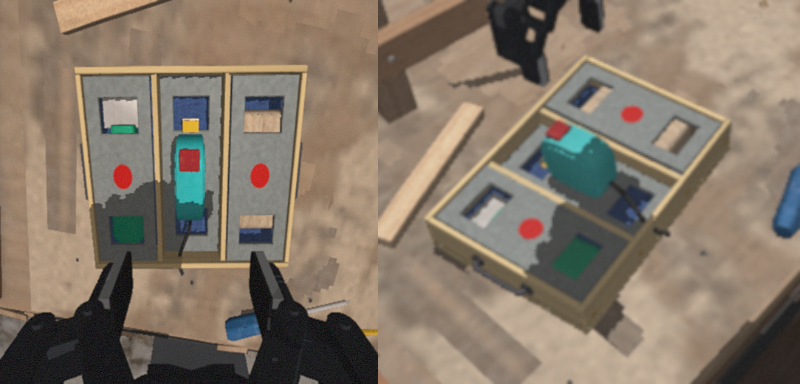

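The tape measure stands upright in the middle cell, at about (190,178) in the left panel. The cover is down and the gripper is clear.

```bash
python3 -c "
from cell import robot
print(robot.hand_in())"
```

```text
the job is handed in; nothing more can be done
None
```

I pressed the empty middle cell's cover fully down while the tape measure was still in place, then stood the tape measure upright on it, let go and handed the job in at about 10 s; no verdict was returned.

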